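Refile one clipboard, show the next

ROBOT

A 7-joint arm with a two-finger parallel gripper is mounted at the origin on the work surface. World frame = base frame: x ahead of the robot, y to its left, z up, the work surface at z = 0. Lengths are in m, angles in rad, forces in N, time in s.
With the tool pointing down it reaches from about 0.4 to 0.85 m from the base axis. Payload 10.4 kg.
Tool frame: the origin (TCP) lies at the very end of the fingers, on their centre line; the grasp point (between the pads) lies 19 mm behind it; z points along the fingers, y is the line along which they close (so a half turn about z gives the same grasp; the last joint's range is limited). The gripper opens to 85 mm and grips with 20 to 120 N. Pads are 22 mm wide; open, the fingers measure 114 mm over their backs; the gripper's body (76 mm by 85 mm) begins 54 mm behind the grasp point. The pads swing forward as they close: fully open they stand 13 mm farther back than shut.
Start: joints at [1.244, 0.332, -0.065, 1.46, 0.022, 1.35, -0.088], TCP at [0.187, -0.596, 0.231] pointing down, gripper open.
Joint ranges: [-2.6, 2.6], [-0.5, 2.12], [-1.47, 1.34], [0.16, 2.42], [-1.27, 4.41], [0.06, 2.06], [-2.6, 2.6]. Speed limits (rad/s): [2.22, 2.22, 2.79, 2.79, 3.14, 3.14, 3.14].

INTERFACE

Orientations are given as a unit quaternion [x, y, z, w].
In Python, from workcell import * gives the robot as it stands.
- The arm moves only by the tool step_arm, never from a script. Its argument "commands" is one flat list of numbers, 7 for each row, row after row: the finger opening in mm, from 0 to 85.4, then the shift along the world's x, y, z as a fraction of full scale, then the turn, a rotation vector about the world's x, y, z as a fraction of full scale. A call has exactly 10 rows; each row is the pose to reach, as a shift and turn from the pose commanded when the call began, turning the shorter way round; what a row does not reach only later rows make up. Full scale, the value 1, is 0.6 m for a shift and pi rad for a turn. A row lasts 1/8 s, in which the tool goes at most 62.5 mm and 10.7 degrees, less where a joint would pass 70% of its speed; a pose out of reach is approached as far as the arm can. A call with a number of a shift or a turn outside -1 to 1 is refused whole. A call with a gripper value outside its range is refused whole. The fingers move at their own pace and stop on an object; "squeeze" is the grip in N (left out, the last holds). Time passes only in rows, so rows that repeat a pose let the fingers close, or fill a call up. It gives the time, the measured TCP pose, the force, the opening and the grip force at its end, in the units of the state.
- get_obs(): the state, without advancing time (a new reading comes with each control period).
- camera(name): name is "side" or "top" or "wrist"; returns the picture (420x560x3 uint8, red, green, blue); there is no depth.
- camera_params(name): a dict with "mtx" (3x3 intrinsics, pixels), "extrinsics" (4x4, takes a point from world to camera coordinates); the wrist camera has in their place "tool_from_camera" (4x4, takes a point from camera to tool coordinates, whose origin is the TCP and whose axes are the flange's). Camera axes: x right, y down, z forward; pixel columns grow to the right and rows downward; lengths in m; the calibration is good to about 2 mm. A picture is of the moment at which its call begins: read the wrist's pose just before it. camera_params takes no time and is no camera call.
- hand_in(): hands the job in; it is judged then, once.
The state is a dict: "clock": time; "joint_pos": joint angles; "joint_velocities": joint speeds; "tau": joint torques, N m; "position": TCP position; "ee_rot": TCP orientation; "ft_force": force on the tool from outside, world axes, zero at the start; "torque": the same for the moment, N m; "grip_width": opening from 0.0 (shut) to 1.0 (fully open); "grasp_force": force on a finger pad.
Only numpy, scipy, OpenCV 4.12 (cv2) and the standard library are available. Lean on these libraries where they do the work, as an engineer would, in place of code of your own. Each camera call takes 0.05 s, during which the arm holds its last target. There are 200 camera calls.

TASK

Take the clipboard off the sloping rest and stand it, upright and all the way down, in the empty slot of the desk sorter, and let go of it. Then draw the tall clipboard out of the sorter and present it to the reader, who sits across the desk facing the robot: held up over the middle of the open register, about a hand's breadth clear of the page, square with the register, leaned back about 40 degrees from upright with its sheet facing up and towards the reader. Finish while still holding it there in the gripper, and leave the short clipboard and the things on the desk where they are.

Things in the scene. Friction and masses are not known exactly. Their poses are not given: they have to be found in the camera images.
- loose_board: Wooden clipboard 110 (y) x 165 (z) x 6 mm, paper on its front (+x), flat steel clip 64 wide, 30 high at the top of the front: 12 mm thick there (x -3 to +9). Origin: middle of the lower edge, mid-thickness; z up the board. 0.16 kg. Starts on the rest, leaned back 34 degrees, front away from the robot, its top 70 mm free above the back plate. May go into the slot either way round.
- loose_board_clip (a point): Middle of the loose board's clip, where to grip it across its 12 mm thickness: 15 mm below the top edge, midway between the clip's front and the board's back.
- tall_board: Wooden clipboard 100 (y) x 190 (z) x 6 mm, paper on its front (+x), flat steel clip 64 wide, 30 high at the top of the front: 12 mm thick there (x -3 to +9). Origin: middle of the lower edge, mid-thickness; z up the board. 0.17 kg, the tallest. Starts in a slot of the sorter (leaning up to 5 degrees), front to the sorter's +x.
- tall_board_clip (a point): Middle of the tall board's clip: 15 mm below the top edge, midway between the clip's front and the board's back.
- tall_board_foot (a point): Middle of the tall board's lower edge (the same point as its origin).
- tall_board_mid (a point): Middle of the tall board, 95 mm up from its lower edge.
- short_board: Wooden clipboard 120 (y) x 140 (z) x 6 mm, paper on its front (+x), flat steel clip 64 wide, 30 high at the top of the front: 12 mm thick there (x -3 to +9). Origin: middle of the lower edge, mid-thickness; z up the board. Stands in another slot of the sorter, and stays there.
- sorter: Dark sheet-steel sorter, fixed: base 190 (x) x 150 (y) x 12 mm, three slots along y at x = -60, 0, +60 mm (which is empty varies), each between two upright sheets 100 long, 9 mm apart, flared at the top (55 to 70 mm above the desk) to a mouth of about 30 mm. Slot floor 12 mm above the desk. Origin: centre of the underside.
- tag: Small steel tag (22 wide, 22 mm high) on the sorter's base at the -y end of the empty slot. Its origin is not on the tag itself but at the middle of that empty slot's floor (the tag is 72 mm from there, to the sorter's -y); axes as the sorter's.
- rest: Sloping wooden book rest, fixed: base 140 (x) by 110 mm, origin at 10 mm towards its +x from the base's centre, on the desk; a back plate 100 mm wide leaned back 34 degrees from upright towards its -x, with a ledge at its foot. It faces its +x, away from the robot. It is about 100 mm high.
- register: Open register (book) lying on the desk, fixed: 176 (x) by 250 (y) by 13 mm high. Origin: centre of the underside. Its +x points to the reader's side, away from the robot.
- mug: White mug, 80 mm across, 90 mm high, loose on the desk near the register's far left; leave it alone. Origin: centre of the underside.
- stapler: Black stapler, 35 by 120 mm, about 50 mm high, loose on the desk beyond the sorter; leave it alone. Origin: centre of the underside.
- pen_pot: Dark steel pen pot, 76 mm across, 95 mm high (pens to 150 mm), loose on the desk beyond the register; leave it alone. Origin: centre of the underside.
Mind the look-alikes: they are no part of the job. Leave any green or red look-alike of the rest alone.

How it is judged:
On the way, in this order (a step that is already met when the one before it is completed fails the run):
1. the clipboard from the rest stands upright, fully down and released in the slot with the tag, the tall one still in its slot (z of each of loose_board, tall_board in the frame of sorter below 0.022 m and angle between each of loose_board, tall_board's own z axis and vertical below 0.2 rad and y of loose_board in the frame of sorter between -0.03 and 0.03 m and angle between the y axis of each of loose_board, tall_board and the y axis of sorter, either way round below 0.2 rad and distance between loose_board and tag below 0.035 m and contact force between loose_board and the fingers below 0.05 N and linear speed of loose_board below 0.05 m/s and y of tall_board in the frame of sorter between -0.03 and 0.03 m), for 0.2 s.
2. the tall clipboard is drawn up clear of the sorter (z of tall_board in the frame of sorter above 0.065 m and contact force between tall_board and the fingers above 0.5 N and contact force between tall_board and sorter below 0.1 N), for 0.1 s.
At the end, for the whole second after the job is handed in: Tall clipboard still, held by the fingers alone, lower edge over 60 mm above the desk, middle within 70 mm of the register's, leaned 28-52 degrees, sheet up and to the reader, within 17 degrees of square; the other upright, down and released in the empty slot; short one in its slot (z of each of loose_board, short_board in the frame of sorter below 0.022 m and angle between each of loose_board, short_board's own z axis and vertical below 0.2 rad and y of loose_board in the frame of sorter between -0.03 and 0.03 m and angle between the y axis of each of loose_board, short_board and the y axis of sorter, either way round below 0.2 rad and distance between loose_board and tag below 0.035 m and y of short_board in the frame of sorter between -0.03 and 0.03 m and distance of short_board from where it was at the start of the episode below 0.03 m and contact force between loose_board and the fingers below 0.1 N and height (world z) of tall_board_foot above 0.06 m and contact force between tall_board and the fingers above 0.5 N and horizontal distance between tall_board_mid and register below 0.07 m and angle between tall_board's own z axis and vertical between 0.49 and 0.91 rad and angle between tall_board's own x axis and vertical below 1.25 rad and angle between the y axis of tall_board and the y axis of register, either way round below 0.3 rad and x of tall_board_foot in the frame of register above -0.03 m and x of tall_board_clip in the frame of register below 0.037 m and linear speed of tall_board below 0.05 m/s and angular speed of tall_board below 0.3 rad/s and contact force between tall_board and register below 0.1 N and contact force between tall_board and sorter below 0.1 N and contact force between tall_board and rest below 0.1 N and contact force between tall_board and short_board below 0.1 N and contact force between tall_board and loose_board below 0.1 N and contact force between tall_board and mug below 0.1 N and contact force between tall_board and pen_pot below 0.1 N and contact force between tall_board and stapler below 0.1 N); the arm keeps its last pose, push and grip.
It fails at once if the mug is pushed more than 30 mm or tipped (distance of mug from where it was at the start of the episode above 0.03 m or angle between mug's own z axis and vertical above 0.5 rad).
It fails at once if the stapler is pushed more than 30 mm or tipped (distance of stapler from where it was at the start of the episode above 0.03 m or angle between stapler's own z axis and vertical above 0.5 rad).
It fails at once if the pen pot is pushed more than 30 mm or tipped (distance of pen_pot from where it was at the start of the episode above 0.03 m or angle between pen_pot's own z axis and vertical above 0.5 rad).
It also fails if it takes over 48 s, if anything falls off the work surface, if the arm or the gripper's body presses on something with over 40 N, if the wrist force passes 120 N, or if a joint passes its speed limit or range.

## Working session

There is one attempt and no reset: what is moved stays moved. The work goes in short steps, Python scripts to look and compute and a tool call to move; the robot and the scene stay as the last step left them, time stands still between calls to the robot, and variables do not carry over. Pictures are saved under pics/ and viewed, at most 13 in all, crops included, and the job is handed in when it is done.

Besides the shell and the picture viewer there is one more tool, called after "Request:" as name(argument=value, ...) on one line, values as JSON. step_arm: Moves the arm, as the interface text tells. Its arguments: {"type":"object","properties":{"commands":{"type":"array","items":{"type":"number"}},"squeeze":{"type":"number"}},"required":["commands"]}

```bash
mkdir -p pics; ls
python3 - <<'E'
from workcell import *
import cv2
print(get_obs())
for n in("side","top"):
    im=camera(n); cv2.imwrite(f"pics/{n}0.png",cv2.cvtColor(im,cv2.COLOR_RGB2BGR)); print(n,camera_params(n))
print(camera_params("wrist"))
E
```

```text
pics
{'clock': 0.0, 'joint_pos': array([ 1.24443087,  0.33289963, -0.06469179,  1.46093957,  0.02157402,
        1.34993594, -0.08848724]), 'joint_velocities': array([ 5.72110019e-04,  7.04134269e-05,  7.28413404e-04,  8.56225381e-04,
        1.31102508e-03,  5.40423107e-04, -1.04778355e-03]), 'tau': array([ 2.21642813e-04, -6.25433922e+01,  4.95546323e-02, -3.91610813e+01,
        1.62785430e-02,  9.99060692e-03, -3.69871634e-05]), 'position': array([ 0.18682813, -0.59601539,  0.23049942]), 'ee_rot': array([ 9.88486169e-01,  1.51309416e-01, -1.35940391e-04, -7.31589243e-04]), 'ft_force': array([-0.45942698,  0.34349032,  0.48583756]), 'torque': array([ 0.00030048,  0.02713725, -0.00994713]), 'grasp_force': 0.0, 'grip_width': 0.9944332383588949}
side {'mtx': array([[388.03836434,   0.        , 274.49346234],
       [  0.        , 388.03836434, 215.30954601],
       [  0.        ,   0.        ,   1.        ]]), 'extrinsics': array([[-0.99351607, -0.11339852,  0.00816   ,  0.56181223],
       [-0.09298471,  0.76916966, -0.63224353,  0.10856456],
       [ 0.06541905, -0.62890286, -0.774
[... 431 characters left out ...]
1],
       [ 1.83668202e-01, -4.69348906e-03, -9.82977092e-01,
         1.04382434e+00],
       [ 0.00000000e+00,  0.00000000e+00,  0.00000000e+00,
         1.00000000e+00]])}
{'mtx': array([[330.73248977,   0.        , 284.0060302 ],
       [  0.        , 330.73248977, 204.36644152],
       [  0.        ,   0.        ,   1.        ]]), 'tool_from_camera': array([[-4.48111162e-04, -9.45618499e-01, -3.25277502e-01,
         8.34783973e-02],
       [ 9.99999779e-01, -5.83726599e-04,  3.19332284e-04,
         1.50002482e-04],
       [-4.91839645e-04, -3.25277287e-01,  9.45618551e-01,
        -1.42738541e-01],
       [ 0.00000000e+00,  0.00000000e+00,  0.00000000e+00,
         1.00000000e+00]])}
```

View pics/top0.png

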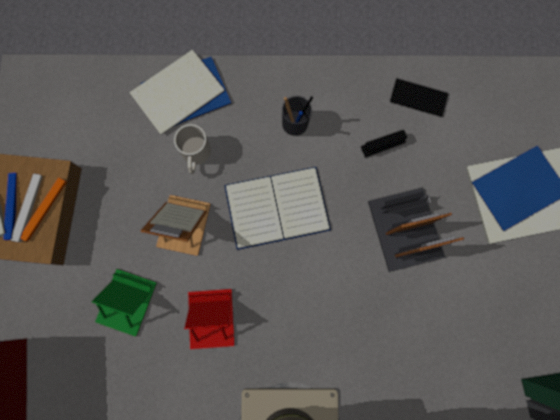

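View pics/side0.png

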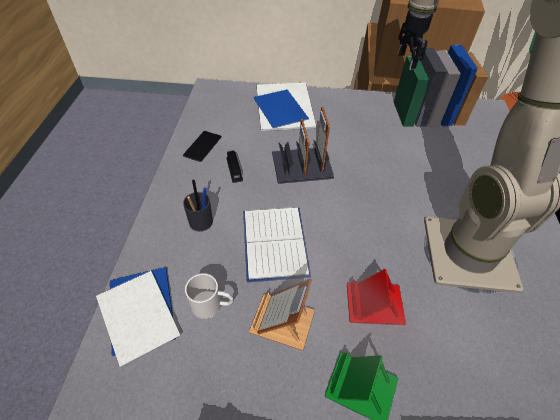

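Run:
```python
import cv2,numpy as np
t=cv2.imread("pics/top0.png");s=cv2.imread("pics/side0.png")
z=lambda im,x,y,w,h:cv2.convertScaleAbs(cv2.resize(im[y:y+h,x:x+w],(400,300),interpolation=cv2.INTER_CUBIC),alpha=1.6)
a=np.hstack([z(t,360,175,120,90)," " and z(t,130,180,100,75)])
b=np.hstack([z(s,260,95,93,70),z(s,235,270,100,75)])
cv2.imwrite("pics/crop1.png",np.vstack([a,b]))
```

```text
(no output)
```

View pics/crop1.png

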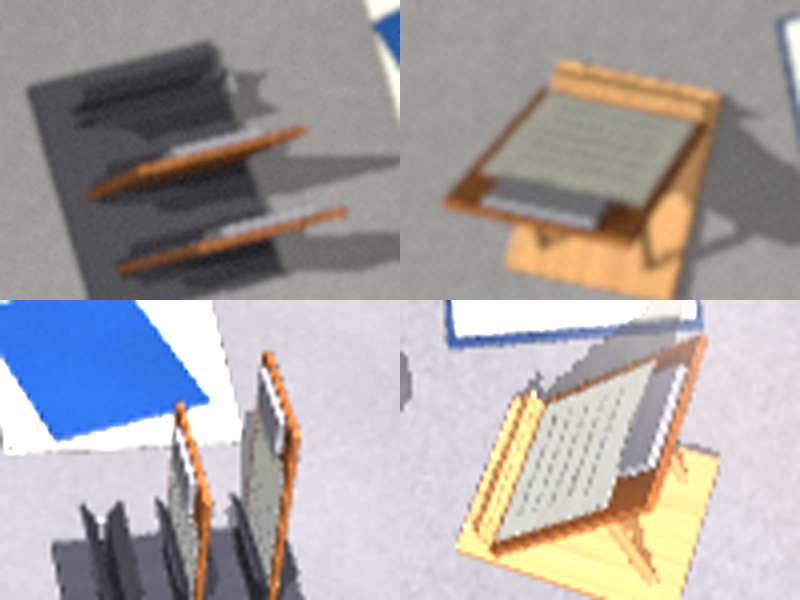

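```bash
cat > h.py <<'E'
from workcell import *
import numpy as np, cv2
from scipy.optimize import least_squares
from scipy.spatial.transform import Rotation as R
P={n:camera_params(n) for n in("side","top")}
def proj(n,X):
    E=P[n]["extrinsics"]; c=np.atleast_2d(X)@E[:3,:3].T+E[:3,3]; q=c@P[n]["mtx"].T
    return q[:,:2]/q[:,2:]
# pose p=(x,y,z,yaw,lean); lean back = top towards -x
def T(p,X): return np.atleast_2d(X)@(R.from_euler("z",p[3])*R.from_euler("y",-p[4])).as_matrix().T+p[:3]
def fit(obs,p0,free):
    p0=np.array(p0,float)
    def full(q): p=p0.copy(); p[free]=q; return p
    f=lambda q: np.concatenate([(proj(n,T(full(q),X))-u).ravel() for n,X,u in obs])
    r=least_squares(f,p0[free],loss="soft_l1"); return full(r.x),r.fun.reshape(-1,2).round(1)
E
cat > m.py <<'E'
from h import *
t,s="top","side"
b=(.095,.075)
so,r=fit([(t,[b[0],b[1],.012],(368.4,202)),(t,[b[0],-b[1],.012],(423.9,187.6)),(t,[-b[0],b[1],.012],(388,270)),
 (s,[b[0],-b[1],.012],(272.1,152)),(s,[b[0],b[1],.012],(276,181)),(s,[-b[0],b[1],.012],(332,177))],(.55,-.27,0,.2,0),[0,1,3])
print("sorter",so.round(4),r.tolist())
def board(w,h,o,p0,free): 
    c={'tp':[-.003,w/2,h],'tm':[-.003,-w/2,h],'bp':[.003,w/2,0],'bm':[.003,-w/2,0]}
    return fit([(n,c[k],u) for n,k,u in o],p0,free)
lo,r=board(.11,.165,[(t,'tp',(141.3,231.3)),(t,'tm',(189.3,240)),(t,'bp',(166.3,202.5)),(t,'bm',(206,211)),
 (s,'tp',(298.8,323.8)),(s,'tm',(311.3,278.8)),(s,'bm',(268.8,291.3))],(.55,.25,.03,-.2,.59),[0,1,2,3,4])
print("loose",lo.round(4),r.tolist()); print("clip",T(lo,[.003,0,.15]).round(4),"tcp",T(lo,[.003,0,.131]).round(4))
ta,r=board(.10,.19,[(t,'tp',(395.4,255.4)),(t,'tm',(463.5,238.6)),(s,'tp',(329.3,125.7)),(s,'tm',(321.6,107.1))],(.45,-.27,.012,.2,0),[0,1,3,4])
print("tall",ta.round(4),r.tolist(),T(ta,[.003,0,.175]).round(4))
sh,r=board(.12,.14,[(t,'tp',(386.4,233.5)),(t,'tm',(451.5,214)),(s,'tp',(308.8,141.5)),(s,'tm',(301.9,118.7))],(.5,-.27,.012,.2,0),[0,1,3,4])
print("short",sh.round(4),r.tolist())
re,r=fit([(t,[.088,.125,.013],(225,184)),(t,[.088,-.125,.013],(317,168)),(t,[-.088,-.125,.013],(330,231)),(t,[-.088,.125,.013],(237,248)),
 (s,[.088,.125,.013],(249,280)),(s,[.088,-.125,.013],(245,209)),(s,[-.088,-.125,.013],(300,207)),(s,[-.088,.125,.013],(308,276))],(.57,0,0,.2,0),[0,1,3])
print("register",re.round(4),r.tolist())
for x in(-.06,0,.06): print("slot",x,T(so,[x,0,.012]).round(4))
E
python3 m.py
```

```text
sorter [ 0.5062 -0.3032  0.      0.2191  0.    ] [[-0.1, -2.9], [-0.3, -0.7], [-0.4, 1.0], [-0.2, -1.6], [0.5, -0.3], [1.1, -0.3]]
loose [ 0.561   0.2631  0.0151 -0.1904  0.5955] [[-0.0, 0.9], [-0.2, 1.5], [-0.7, -0.5], [1.2, -1.1], [-0.8, -1.7], [-0.7, 0.0], [1.4, 3.3]]
clip [[0.4808 0.2786 0.141 ]] tcp [[0.4913 0.2766 0.1253]]
tall [ 0.4427 -0.3158  0.012   0.3067 -0.0158] [[23.0, -2.6], [-1.2, 0.0], [1.7, 1.0], [0.4, -0.1]] [[ 0.4482 -0.314   0.1869]]
short [ 0.5009 -0.3056  0.012   0.2987 -0.0214] [[14.4, -3.7], [-1.0, 0.4], [1.9, 1.0], [-0.1, 0.0]]
register [0.5602 0.0301 0.     0.1817 0.    ] [[-1.7, -0.6], [-0.1, -1.2], [0.6, 1.0], [-2.6, 1.6], [-3.2, -0.7], [-1.0, -0.5], [0.5, -1.1], [2.6, -0.3]]
slot -0.06 [[ 0.4477 -0.3163  0.012 ]]
slot 0 [[ 0.5062 -0.3032  0.012 ]]
slot 0.06 [[ 0.5648 -0.2902  0.012 ]]
```

Request:
step_arm(commands=[50,0.26,0.24,0.283,0,0,0.25,50,0.522,0.477,0.283,0,0,0.473,50,0.522,0.477,0.283,0,0,0.473,50,0.522,0.477,0.283,0,0,0.473,50,0.522,0.477,0.283,0,0,0.473,50,0.522,0.477,0.283,0,0,0.473,50,0.522,0.477,0.283,0,0,0.473,50,0.522,0.477,0.283,0,0,0.473,50,0.522,0.477,0.283,0,0,0.473,50,0.522,0.477,0.283,0,0,0.473])

```text
clock: 1.35
position: [0.4992, -0.3114, 0.4004]
ee_rot: [0.627, 0.779, -0.0, -0.0]
ft_force: [-0.1, -0.0, -0.6]
grip_width: 0.588
grasp_force: 0.0
```

```bash
cat >> h.py <<'E'
def wrist(fn):
    o=get_obs(); im=camera("wrist"); np.savez("pics/"+fn+".npz",p=o["position"],q=o["ee_rot"])
    cv2.imwrite("pics/"+fn+".png",cv2.convertScaleAbs(cv2.cvtColor(im,cv2.COLOR_RGB2BGR),alpha=1.5)); return o
def addwrist(fn):
    d=np.load("pics/"+fn+".npz"); w=camera_params("wrist"); M=np.eye(4); M[:3,:3]=R.from_quat(d["q"]).as_matrix(); M[:3,3]=d["p"]
    P[fn]={"mtx":w["mtx"],"extrinsics":np.linalg.inv(M@w["tool_from_camera"])}
def ori(yaw,lean):  # tool y = board x, tool z = -board z
    B=(R.from_euler("z",yaw)*R.from_euler("y",-lean)).as_matrix(); return R.from_matrix(np.c_[B[:,1],B[:,0],-B[:,2]])
def cmd(tcp,yaw,lean,o=None):
    o=o or get_obs(); d=(np.array(tcp)-o["position"])/.6; r=(ori(yaw,lean)*R.from_quat(o["ee_rot"]).inv()).as_rotvec()/np.pi
    print("shift",d.round(4),"turn",r.round(4),"steps",(np.linalg.norm(d)*.6/.0625).round(1),(np.linalg.norm(r)*180/10.7).round(1))
E
python3 - <<'E'
from h import *
o=wrist("w1"); print(o["clock"],o["position"],o["ee_rot"],o["joint_pos"].round(2))
E
```

```text
1.35 [ 0.49922923 -0.311402    0.40043913] [ 6.27476160e-01  7.78635550e-01 -3.70653273e-04 -4.59998328e-04] [ 0.85  0.26 -0.47  1.23  0.12  1.68  0.61]
```

View pics/w1.png

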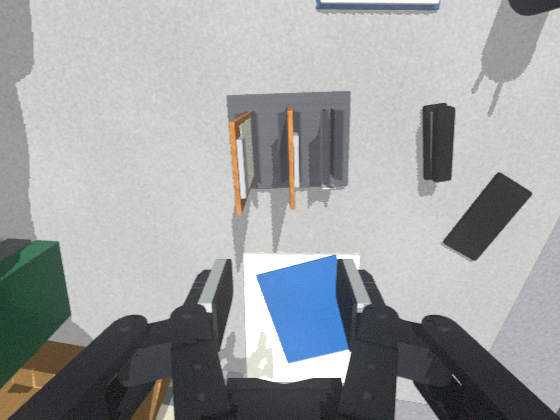

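```bash
cat > m2.py <<'E'
from h import *
addwrist("w1"); t,s,w="top","side","w1"
b=(.095,.075)
so,r=fit([(t,[b[0],b[1],.012],(368.4,202)),(t,[b[0],-b[1],.012],(423.9,187.6)),(t,[-b[0],b[1],.012],(388,270)),
 (s,[b[0],-b[1],.012],(272.1,152)),(s,[b[0],b[1],.012],(276,181)),(s,[-b[0],b[1],.012],(332,177)),
 (w,[b[0],b[1],.012],(350,91)),(w,[-b[0],b[1],.012],(228,95)),(w,[b[0],-b[1],.012],(348.5,187))],(.55,-.27,0,.2,0),[0,1,3])
print("sorter",so.round(4),r.tolist())
def board(w,h,o,p0,free): 
    c={'tp':[-.003,w/2,h],'tm':[-.003,-w/2,h]}
    return fit([(n,c[k],u) for n,k,u in o],p0,free)
ta,r=board(.10,.19,[(t,'tm',(463.5,238.6)),(s,'tp',(329.3,125.7)),(s,'tm',(321.6,107.1)),(w,'tp',(231,124)),(w,'tm',(237,213))],(.45,-.27,.012,.2,0),[0,1,3,4])
print("tall",ta.round(4),r.tolist(),T(ta,[.003,0,.175]).round(4))
sh,r=board(.12,.14,[(t,'tm',(451.5,214)),(s,'tp',(308.8,141.5)),(s,'tm',(301.9,118.7)),(w,'tp',(287.5,108)),(w,'tm',(290.5,208))],(.5,-.27,.012,.2,0),[0,1,3,4])
print("short",sh.round(4),r.tolist())
for x in(-.06,0,.06): print("slot",x,T(so,[x,0,.012]).round(4))
print("slot in wrist", proj(w,T(so,[[.06-.015,.05,.07],[.06+.015,.05,.07],[.06,.05,.012],[.06,-.05,.012]])).round(1).tolist())
cmd((.44,.30,.30),-.1904,.5955)
E
python3 m2.py
```

```text
sorter [ 0.5073 -0.3044  0.      0.2355  0.    ] [[-0.1, -2.7], [-0.5, -1.4], [0.8, 0.9], [-0.7, -1.5], [0.7, -0.3], [1.1, -0.9], [2.0, 0.5], [-0.8, -0.7], [-0.5, -0.5]]
tall [ 0.4886 -0.3104  0.012   0.2354  0.2162] [[0.5, 0.3], [-0.7, 1.3], [0.4, 0.2], [-0.2, -1.0], [0.4, 1.6]] [[ 0.4549 -0.3185  0.1836]]
short [ 0.5037 -0.3061  0.012   0.2496 -0.0214] [[-0.4, 0.4], [0.1, 0.9], [-0.1, -0.2], [0.0, 0.5], [0.1, -0.2]]
slot -0.06 [[ 0.4489 -0.3184  0.012 ]]
slot 0 [[ 0.5073 -0.3044  0.012 ]]
slot 0.06 [[ 0.5656 -0.2904  0.012 ]]
slot in wrist [[323.1, 111.6], [344.8, 111.1], [328.6, 109.1], [327.3, 172.3]]
shift [-0.0984  1.0193 -0.1675] turn [ 0.0022 -0.1912 -0.1249] steps 10.0 3.8
```

```bash
python3 -c "
import cv2
a=cv2.imread('pics/w1.png')[85:220,215:365]
cv2.imwrite('pics/w1c.png',cv2.resize(a,(660,594),interpolation=cv2.INTER_CUBIC))"
```

```text
(no output)
```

View pics/w1c.png

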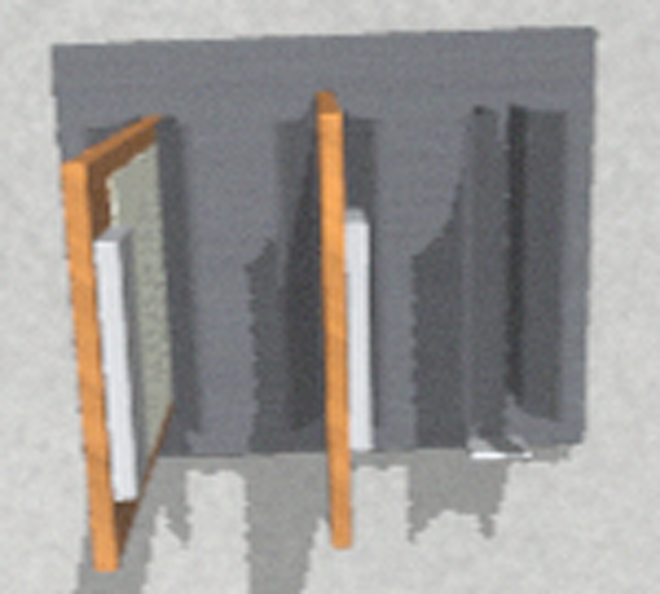

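Request:
step_arm(commands=[50,-0.03,0.3,-0.05,0.001,-0.09,-0.06,50,-0.0984,0.98,-0.1675,0.0022,-0.1912,-0.1249,50,-0.0984,0.98,-0.1675,0.0022,-0.1912,-0.1249,50,-0.0984,0.98,-0.1675,0.0022,-0.1912,-0.1249,50,-0.0984,0.98,-0.1675,0.0022,-0.1912,-0.1249,50,-0.0984,0.98,-0.1675,0.0022,-0.1912,-0.1249,50,-0.0984,0.98,-0.1675,0.0022,-0.1912,-0.1249,50,-0.0984,0.98,-0.1675,0.0022,-0.1912,-0.1249,50,-0.0984,0.98,-0.1675,0.0022,-0.1912,-0.1249,50,-0.0984,0.98,-0.1675,0.0022,-0.1912,-0.1249])

```text
clock: 2.65
position: [0.4447, 0.2391, 0.307]
ee_rot: [0.737, 0.609, 0.187, 0.228]
ft_force: [0.5, -0.4, -0.0]
grip_width: 0.584
grasp_force: 0.0
```

Run:
```python
from h import *
o=wrist("w2"); print(o["clock"],o["position"],o["ee_rot"],o["joint_pos"].round(2))
addwrist("w2"); lo=[ 0.561,0.2631,0.0151,-0.1904,0.5955]
print(proj("w2",T(lo,[[-.003,.055,.165],[-.003,-.055,.165],[.003,.055,.165],[.009,.032,.165],[.009,-.032,.165],[.003,-.055,0],[.003,.055,0]])).round(1).tolist())
```

```text
2.65 [0.44467095 0.23906379 0.30700077] [0.73654534 0.60890577 0.18697315 0.22754289] [ 0.27 -0.35 -0.96  1.98  0.21  0.99 -0.99]
[[187.2, 67.1], [198.8, 200.0], [194.9, 67.1], [204.8, 97.9], [210.4, 175.0], [232.3, 162.0], [227.9, 75.6]]
```

View pics/w2.png

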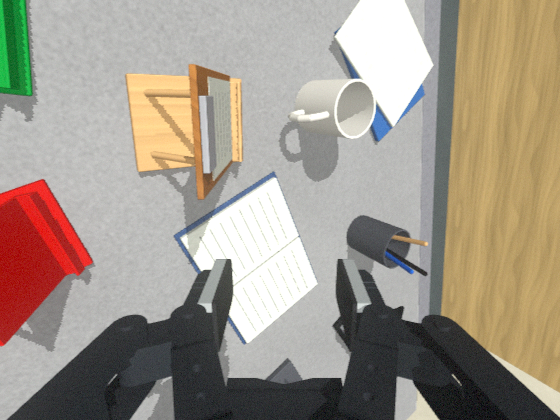

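```bash
cat > m3.py <<'E'
from h import *
addwrist("w2"); t,s,w="top","side","w2"
c={'tp':[-.003,.055,.165],'tm':[-.003,-.055,.165],'bp':[.003,.055,0],'bm':[.003,-.055,0]}
o=[(t,'tp',(141.3,231.3)),(t,'tm',(189.3,240)),(t,'bp',(166.3,202.5)),(t,'bm',(206,211)),
 (s,'tp',(298.8,323.8)),(s,'tm',(311.3,278.8)),(s,'bm',(268.8,291.3)),(w,'tp',(191,66)),(w,'tm',(198,197))]
lo,r=fit([(n,c[k],u) for n,k,u in o],(.55,.25,.03,-.2,.593),[0,1,2,3])
print("loose",lo.round(4),r.tolist())
for b in(0,.09): print("tcp",T(lo,[.003,0,.131+b]).round(4)); cmd(T(lo,[.003,0,.131+b])[0],lo[3],lo[4])
E
python3 m3.py
```

```text
loose [ 0.5619  0.262   0.0137 -0.2135  0.593 ] [[-0.1, -0.3], [-0.7, 1.4], [0.0, -1.2], [1.6, -0.8], [-2.2, -1.3], [-0.9, 0.7], [1.6, 3.3], [-1.1, -0.4], [0.4, 1.3]]
tcp [[0.4928 0.277  0.124 ]]
shift [ 0.086   0.0451 -0.3033] turn [ 0.0004  0.0015 -0.0119] steps 3.1 0.2
tcp [[0.4436 0.2876 0.1986]]
shift [ 0.0041  0.0628 -0.1789] turn [ 0.0004  0.0015 -0.0119] steps 1.8 0.2
```

Request:
step_arm(commands=[50,0.0041,0.0628,-0.0,0,0.0015,-0.0119,50,0.0041,0.0628,-0.1,0,0.0015,-0.0119,50,0.0041,0.0628,-0.1789,0,0.0015,-0.0119,50,0.0041,0.0628,-0.1789,0,0.0015,-0.0119,50,0.0041,0.0628,-0.1789,0,0.0015,-0.0119,50,0.0041,0.0628,-0.1789,0,0.0015,-0.0119,50,0.0041,0.0628,-0.1789,0,0.0015,-0.0119,50,0.0041,0.0628,-0.1789,0,0.0015,-0.0119,50,0.0041,0.0628,-0.1789,0,0.0015,-0.0119,50,0.0041,0.0628,-0.1789,0,0.0015,-0.0119])

```text
clock: 3.95
position: [0.4475, 0.276, 0.1999]
ee_rot: [0.747, 0.597, 0.181, 0.229]
ft_force: [-0.2, -0.1, 0.6]
grip_width: 0.587
grasp_force: 0.0
```

Run:
```python
from h import *
lo=[0.5619,0.262,0.0137,-0.2135,0.593]
o=wrist("w3"); print(o["clock"],o["position"],o["joint_pos"].round(2))
addwrist("w3")
print(proj("w3",T(lo,[[-.003,.055,.165],[-.003,-.055,.165],[.003,.055,.165],[.009,.032,.165],[.009,-.032,.165]])).round(1).tolist())
for b in(0,.03): cmd(T(lo,[.003,0,.131+b])[0],lo[3],lo[4],o)
```

```text
3.95 [0.44748076 0.27596902 0.19993003] [ 0.51 -0.04 -1.43  2.05  0.63  0.94 -1.49]
[[263.0, 122.6], [267.5, 286.3], [273.4, 122.5], [284.1, 161.7], [284.7, 256.5]]
shift [ 0.0755  0.0017 -0.1265] turn [ 0.0012 -0.0005  0.0033] steps 1.4 0.1
shift [ 0.0482  0.0076 -0.0851] turn [ 0.0012 -0.0005  0.0033] steps 0.9 0.1
```

View pics/w3.png

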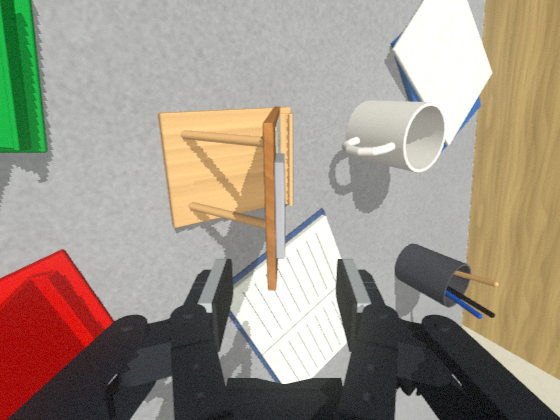

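Request:
step_arm(commands=[50,0.0482,0.0076,-0.0851,0.001,0,0.003,50,0.0755,0.0017,-0.1265,0.001,0,0.003,50,0.0755,0.0017,-0.1265,0.001,0,0.003,50,0.0755,0.0017,-0.1265,0.001,0,0.003,0,0.0755,0.0017,-0.1265,0.001,0,0.003,0,0.0755,0.0017,-0.1265,0.001,0,0.003,0,0.0755,0.0017,-0.1265,0.001,0,0.003,0,0.0755,0.0017,-0.1265,0.001,0,0.003,0,0.0755,0.0017,-0.1265,0.001,0,0.003,0,0.0755,0.0017,-0.1265,0.001,0,0.003], squeeze=50)

```text
clock: 5.25
position: [0.4932, 0.2771, 0.1261]
ee_rot: [0.745, 0.6, 0.184, 0.229]
ft_force: [-7.2, -1.5, 10.9]
grip_width: 0.134
grasp_force: 49.2
```

Run:
```python
from h import *
lo=[0.5619,0.262,0.0137,-0.2135,0.593]
o=get_obs(); print(o["clock"],o["position"],o["joint_pos"].round(2),o["grip_width"]*85.4,o["grasp_force"],o["ft_force"].round(1))
cmd(T(lo,[.003,0,.131])[0],lo[3],lo[4],o)
```

```text
5.25 [0.49322573 0.27714221 0.12608015] [ 0.24  0.34 -1.25  2.06  1.09  1.03 -1.81] 11.427131755043469 49.23042297363281 [-7.2 -1.5 10.9]
shift [-0.0007 -0.0003 -0.0034] turn [0.0003 0.0006 0.0004] steps 0.0 0.0
```

Run:
```python
from h import *
o=get_obs()
cmd((.5672,-.2899,.33),.24,0,o); cmd((.46,.2,.33),.0,0.1,o)
```

```text
shift [ 0.1233 -0.9451  0.3399] turn [-0.0022  0.191   0.1403] steps 9.7 4.0
shift [-0.0554 -0.1286  0.3399] turn [0.0171 0.157  0.0669] steps 3.5 2.9
```

Request:
step_arm(commands=[0,-0.0228,0.005,0.0345,0,0,0,0,-0.0455,0.01,0.069,0,0,0,0,-0.05,0.0,0.15,0,0,0,0,-0.05,-0.03,0.24,0.005,0.04,0.02,0,-0.05,-0.08,0.33,0.01,0.1,0.04,0,-0.03,-0.15,0.34,0.01,0.157,0.067,0,0.0,-0.23,0.34,0.0,0.19,0.1,0,0.03,-0.32,0.34,-0.0022,0.191,0.14,0,0.06,-0.4,0.34,-0.0022,0.191,0.14,0,0.06,-0.4,0.34,-0.0022,0.191,0.14])

```text
clock: 6.5
position: [0.53, 0.0311, 0.3275]
ee_rot: [0.621, 0.784, -0.002, -0.001]
ft_force: [-0.9, 0.4, -2.2]
grip_width: 0.135
grasp_force: 49.3
```

Run:
```python
from h import *
o=get_obs(); print(o["clock"],o["position"],o["joint_pos"].round(2),o["grip_width"]*85.4,o["grasp_force"],o["ft_force"].round(1))
cmd((.5672,-.2899,.33),.24,0,o)
```

```text
6.5 [0.53002743 0.03105888 0.32749886] [ 0.62  0.18 -0.86  1.51  0.13  1.52 -0.01] 11.559796077926412 49.310266971588135 [-0.9  0.4 -2.2]
shift [ 0.062  -0.5349  0.0042] turn [ 0.0004 -0.0014  0.0029] steps 5.2 0.1
```

Request:
step_arm(commands=[0,0.03,-0.1,0.0042,0,-0.0014,0.003,0,0.05,-0.2,0.0042,0,-0.0014,0.003,0,0.062,-0.3,0.0042,0,-0.0014,0.003,0,0.062,-0.4,0.0042,0,-0.0014,0.003,0,0.062,-0.48,0.0042,0,-0.0014,0.003,0,0.062,-0.52,0.0042,0,-0.0014,0.003,0,0.062,-0.535,0.0042,0,-0.0014,0.003,0,0.062,-0.535,0.0042,0,-0.0014,0.003,0,0.062,-0.535,0.0042,0,-0.0014,0.003,0,0.062,-0.535,0.0042,0,-0.0014,0.003])

```text
clock: 7.75
position: [0.5664, -0.2826, 0.3309]
ee_rot: [0.613, 0.79, -0.0, 0.001]
ft_force: [0.4, 0.2, -2.2]
grip_width: 0.134
grasp_force: 49.4
```

Run:
```python
from h import *
o=get_obs(); print(o["clock"],o["position"],o["joint_pos"].round(2),o["grip_width"]*85.4,o["grasp_force"],o["ft_force"].round(1))
cmd((.5672,-.2899,.23),.24,0,o);cmd((.5672,-.2899,.143),.24,0,o)
t=camera("top");s=camera("side");f=lambda im,x,y:cv2.convertScaleAbs(cv2.resize(cv2.cvtColor(im,cv2.COLOR_RGB2BGR)[y:y+135,x:x+90],(400,600),interpolation=cv2.INTER_CUBIC),alpha=1.6)
cv2.imwrite("pics/hang.png",np.hstack([f(t,370,150),f(s,255,60)]))
so=[.5065,-.3046,0,.24,0]
a=T(so,[[.06-.015,.05,.07],[.06+.015,.05,.07],[.06-.015,-.05,.07],[.06+.015,-.05,.07],[.057,.055,.19],[.057,-.055,.19],[.063,.055,.19]])
print(((proj("top",a)-[370,150])*4.444).round().tolist(),((proj("side",a)-[255,60])*4.444+[400,0]).round().tolist())
```

```text
7.75 [ 0.56637778 -0.28256038  0.33087944] [ 0.87  0.4  -0.68  1.24  0.25  1.58  0.48] 11.449977819649314 49.35677647590637 [ 0.4  0.2 -2.2]
shift [ 0.0014 -0.0122 -0.1681] turn [ 0.0004  0.0004 -0.0034] steps 1.6 0.1
shift [ 0.0014 -0.0122 -0.3131] turn [ 0.0004  0.0004 -0.0034] steps 3.0 0.1
[[83.0, 276.0], [68.0, 224.0], [256.0, 234.0], [240.0, 182.0], [131.0, 213.0], [343.0, 161.0], [127.0, 201.0]] [[563.0, 451.0], [522.0, 454.0], [543.0, 361.0], [504.0, 364.0], [554.0, 325.0], [530.0, 227.0], [545.0, 326.0]]
```

View pics/hang.png

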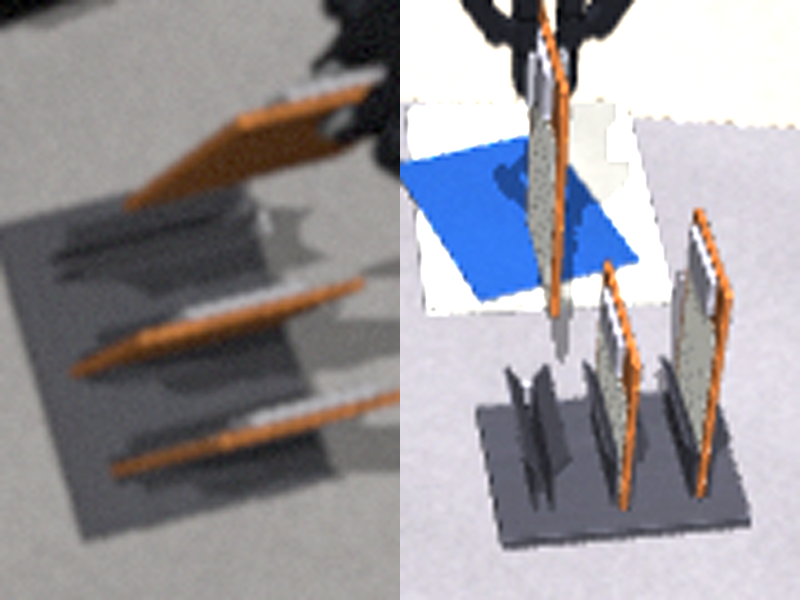

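Request:
step_arm(commands=[0,0.0014,-0.0122,-0.06,0,0,-0.003,0,0.0014,-0.0122,-0.12,0,0,-0.003,0,0.0014,-0.0122,-0.18,0,0,-0.003,0,0.0014,-0.0122,-0.21,0,0,-0.003,0,0.0014,-0.0122,-0.23,0,0,-0.003,0,0.0014,-0.0122,-0.25,0,0,-0.003,0,0.0014,-0.0122,-0.265,0,0,-0.003,0,0.0014,-0.0122,-0.28,0,0,-0.003,0,0.0014,-0.0122,-0.29,0,0,-0.003,0,0.0014,-0.0122,-0.295,0,0,-0.003], squeeze=35)

```text
clock: 9.1
position: [0.5668, -0.2913, 0.1533]
ee_rot: [0.618, 0.786, -0.0, 0.001]
ft_force: [0.3, -0.3, -1.7]
grip_width: 0.135
grasp_force: 49.3
```

Request:
step_arm(commands=[0,0,0,-0.005,0,0,0,0,0,0,-0.01,0,0,0,0,0,0,-0.014,0,0,0,0,0,0,-0.017,0,0,0,0,0,0,-0.018,0,0,0,0,0,0,-0.018,0,0,0,0,0,0,-0.018,0,0,0,0,0,0,-0.018,0,0,0,0,0,0,-0.018,0,0,0,0,0,0,-0.018,0,0,0])

```text
clock: 10.35
position: [0.5669, -0.2913, 0.1428]
ee_rot: [0.618, 0.786, -0.0, 0.001]
ft_force: [-0.9, -0.3, -2.0]
grip_width: 0.135
grasp_force: 49.3
```

Request:
step_arm(commands=[0,0,0,-0.003,0,0,0,0,0,0,-0.005,0,0,0,0,0,0,-0.007,0,0,0,0,0,0,-0.007,0,0,0,34,0,0,-0.007,0,0,0,34,0,0,-0.007,0,0,0,34,0,0,-0.007,0,0,0,34,0,0,-0.007,0,0,0,34,0,0,-0.007,0,0,0,34,0,0,-0.007,0,0,0])

```text
clock: 11.6
position: [0.5669, -0.2913, 0.1385]
ee_rot: [0.618, 0.786, -0.0, 0.001]
ft_force: [-0.7, -0.1, -0.0]
grip_width: 0.399
grasp_force: 0.0
```

Run:
```python
from h import *
o=get_obs(); print(o["clock"],o["position"],o["joint_pos"].round(2),o["grip_width"]*85.4,o["grasp_force"],o["ft_force"].round(1))
t=camera("top");s=camera("side");f=lambda im,x,y:cv2.convertScaleAbs(cv2.resize(cv2.cvtColor(im,cv2.COLOR_RGB2BGR)[y:y+135,x:x+90],(400,600),interpolation=cv2.INTER_CUBIC),alpha=1.6)
cv2.imwrite("pics/rel.png",np.hstack([f(t,370,150),f(s,255,60)]))
```

```text
11.6 [ 0.56687121 -0.29131474  0.13854979] [ 0.89  0.5  -0.65  1.51  0.32  1.23  0.43] 34.10262901187995 0.0 [-0.7 -0.1 -0. ]
```

View pics/rel.png

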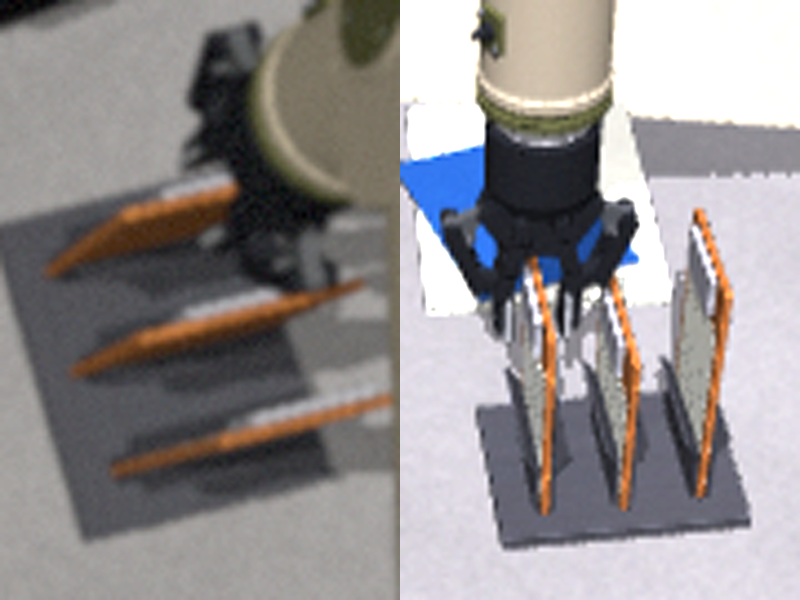

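```bash
cat > m4.py <<'E'
from h import *
addwrist("w1"); t,s,w="top","side","w1"
c={'tp':[-.003,.05,.19],'tm':[-.003,-.05,.19],'bp':[-.003,.05,0]}
o=[(t,'bp',(395.4,256)),(t,'tm',(463.5,238.6)),(s,'bp',(323.2,171.8)),(s,'tp',(329.3,125)),(s,'tm',(321.5,107)),(w,'tp',(231,124)),(w,'tm',(237,213))]
ta,r=fit([(n,c[k],u) for n,k,u in o],(.45,-.3,.012,.24,0),[0,1,3,4])
print("tall",ta.round(4),r.tolist())
for z in(.131,):print(T(ta,[.003,0,.156]))
p=T(ta,[.003,0,.156])[0]; cmd((.5669,-.2913,.30),.24,0); cmd((p[0],p[1],.30),ta[3],0); cmd(p,ta[3],ta[4])
E
python3 m4.py
```

```text
tall [ 0.4478 -0.3189  0.012   0.233  -0.009 ] [[-0.6, 0.6], [0.8, -0.1], [-0.7, -0.2], [-0.7, 1.0], [0.5, -0.8], [-0.2, -1.9], [0.3, 2.1]]
[[ 0.45203809 -0.31785091  0.16796659]]
shift [0.     0.     0.2691] turn [0.0004 0.0003 0.0002] steps 2.6 0.0
shift [-0.1914 -0.0442  0.2691] turn [ 0.0004  0.0003 -0.002 ] steps 3.2 0.0
shift [-0.1914 -0.0442  0.049 ] turn [-0.0003  0.0031 -0.002 ] steps 1.9 0.1
```

Request:
step_arm(commands=[34,0,0,0.09,0,0,0,34,0,0,0.18,0,0,0,34,0,0,0.26,0,0,0,46,-0.08,-0.018,0.269,0,0,0,46,-0.15,-0.035,0.269,0,0,-0.002,46,-0.1914,-0.0442,0.25,0,0,-0.002,46,-0.1914,-0.0442,0.2,0,0.002,-0.002,46,-0.1914,-0.0442,0.14,0,0.002,-0.002,46,-0.1914,-0.0442,0.12,0,0.002,-0.002,46,-0.1914,-0.0442,0.12,0,0.002,-0.002])

```text
clock: 12.95
position: [0.452, -0.3177, 0.2106]
ee_rot: [0.62, 0.785, -0.002, -0.002]
ft_force: [0.4, -0.2, 0.2]
grip_width: 0.537
grasp_force: 0.0
```

Run:
```python
from h import *
o=wrist("w5"); print(o["clock"],o["position"],o["joint_pos"].round(2),o["ft_force"].round(1))
cmd((.4520,-.3179,.168),.233,-.009,o)
```

```text
12.95 [ 0.45198164 -0.31771254  0.21059185] [ 1.1   0.25 -0.67  1.65  0.17  1.3   0.64] [ 0.4 -0.2  0.2]
shift [ 0.     -0.0003 -0.071 ] turn [-0.0005  0.0009 -0.0001] steps 0.7 0.0
```

View pics/w5.png

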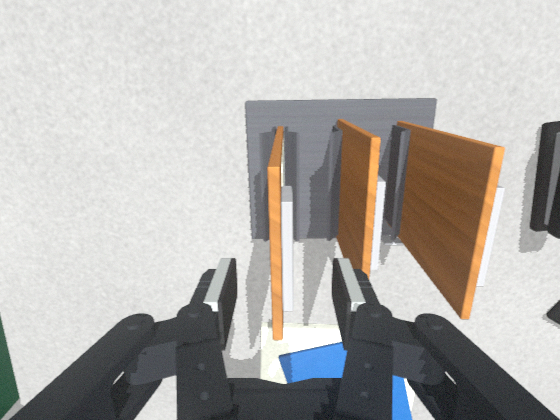

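Request:
step_arm(commands=[46,0,0,-0.04,0,0,0,46,0,0,-0.065,0,0,0,46,0,0,-0.071,0,0,0,46,0,0,-0.071,0,0,0,0,0,0,-0.071,0,0,0,0,0,0,-0.071,0,0,0,0,0,0,-0.071,0,0,0,0,0,0,-0.071,0,0,0,0,0,0,-0.071,0,0,0,0,0,0,-0.071,0,0,0], squeeze=60)

```text
clock: 14.25
position: [0.4524, -0.3181, 0.1687]
ee_rot: [0.62, 0.784, -0.002, -0.001]
ft_force: [0.1, -0.6, 5.4]
grip_width: 0.134
grasp_force: 59.6
```

Run:
```python
from h import *
o=get_obs(); print(o["clock"],o["position"],o["grip_width"]*85.4,o["grasp_force"],o["ft_force"].round(1))
p=[.5602,.0301,.1+.095*np.cos(.7),.1817,.7]   # mid of board as origin
tcp=T(p,[.003,0,.061])[0]; print(tcp); cmd(tcp,.1817,.7,o); cmd((.45,-.15,.40),.2,.2,o)
```

```text
14.25 [ 0.45242859 -0.31812292  0.1686595 ] 11.45577767027478 59.554299116134644 [ 0.1 -0.6  5.4]
[0.52380639 0.02341353 0.22124803]
shift [0.119  0.5692 0.0876] turn [ 0.0464 -0.2195 -0.0155] steps 5.6 3.8
shift [-0.004   0.2802  0.3856] turn [ 0.0143 -0.0636 -0.0104] steps 4.6 1.1
```

Request:
step_arm(commands=[0,0,0,0.04,0,0,0,0,0,0,0.1,0,0,0,0,0,0,0.17,0,0,0,0,0,0,0.24,0,0,0,0,0,0,0.3,0,0,0,0,0,0.04,0.3,0,0,0,0,0.02,0.1,0.3,0.01,-0.04,-0.003,0,0.04,0.18,0.3,0.02,-0.08,-0.006,0,0.06,0.25,0.3,0.025,-0.12,-0.008,0,0.06,0.25,0.3,0.025,-0.12,-0.008])

```text
clock: 15.5
position: [0.4867, -0.1643, 0.3461]
ee_rot: [0.618, 0.763, 0.144, 0.121]
ft_force: [-0.2, -1.4, -1.1]
grip_width: 0.131
grasp_force: 59.2
```

Run:
```python
from h import *
o=get_obs(); print(o["clock"],o["position"],o["joint_pos"].round(2),o["grip_width"]*85.4,o["grasp_force"],o["ft_force"].round(1))
cmd([0.5238,0.0234,0.2212],.1817,.7,o)
```

```text
15.5 [ 0.48668936 -0.16425712  0.34605853] [ 1.19 -0.19 -0.69  1.79 -0.38  1.21  0.78] 11.148419951850375 59.17549431324005 [-0.2 -1.4 -1.1]
shift [ 0.0619  0.3128 -0.2081] turn [ 0.0218 -0.1003 -0.0081] steps 3.7 1.7
```

Request:
step_arm(commands=[0,0.01,0.06,-0.02,0.005,-0.02,-0.001,0,0.03,0.14,-0.04,0.01,-0.05,-0.004,0,0.05,0.22,-0.08,0.015,-0.08,-0.006,0,0.062,0.28,-0.13,0.022,-0.1,-0.008,0,0.062,0.31,-0.18,0.022,-0.1,-0.008,0,0.062,0.313,-0.2,0.022,-0.1,-0.008,0,0.062,0.313,-0.208,0.022,-0.1,-0.008,0,0.062,0.313,-0.208,0.022,-0.1,-0.008,0,0.062,0.313,-0.208,0.022,-0.1,-0.008,0,0.062,0.313,-0.208,0.022,-0.1,-0.008])

```text
clock: 16.75
position: [0.5255, 0.0196, 0.2238]
ee_rot: [0.602, 0.721, 0.264, 0.22]
ft_force: [0.5, -0.1, -2.0]
grip_width: 0.133
grasp_force: 59.2
```

Run:
```python
from h import *
o=get_obs(); print(o["clock"],o["position"],o["joint_pos"].round(2),o["grip_width"]*85.4,o["grasp_force"],o["ft_force"].round(1))
cmd([0.5238,0.0234,0.2212],.1817,.7,o)
z=[cv2.cvtColor(camera(n),cv2.COLOR_RGB2BGR) for n in("top","side")]
cv2.imwrite("pics/end.png",cv2.convertScaleAbs(np.hstack([z[0][60:360,90:490],z[1][60:360,160:560]]),alpha=1.4))
p=[.5602,.0301,.1+.095*np.cos(.7),.1817,.7]; X=T(p,[[.003,.05,-.095],[.003,-.05,-.095]])
print((proj("top",X)-[90,60]).round().tolist(),(proj("side",X)-[160,60]+[400,0]).round().tolist())
```

```text
16.75 [0.5255369  0.01957952 0.22377724] [ 0.95 -0.41 -0.83  2.27 -0.87  0.6   0.84] 11.327671405679602 59.18231427669525 [ 0.5 -0.1 -2. ]
shift [-0.0029  0.0064 -0.0043] turn [-0.0006  0.0005  0.0005] steps 0.1 0.0
[[162.0, 119.0], [202.0, 112.0]] [[493.0, 177.0], [492.0, 148.0]]
```

View pics/end.png

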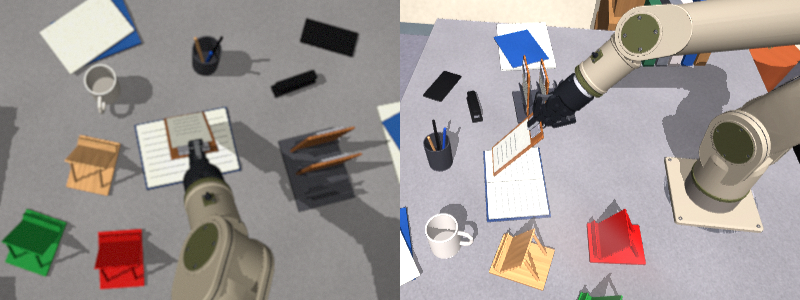

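Request:
step_arm(commands=[0,0,0.003,0,0,0,0,0,0,0.006,0,0,0,0,0,0,0.006,0,0,0,0,0,0,0.006,0,0,0,0,0,0,0.006,0,0,0,0,0,0,0.006,0,0,0,0,0,0,0.006,0,0,0,0,0,0,0.006,0,0,0,0,0,0,0.006,0,0,0,0,0,0,0.006,0,0,0])

```text
invalid input
```

```bash
python3 -c "
from workcell import *
o=get_obs(); print(o['position'],o['grasp_force'],abs(o['joint_velocities']).max()); print(hand_in())"
```

```text
[0.52538545 0.0197249  0.22351552] 59.18229639530182 0.002882878706922774
the job is handed in; nothing more can be done
None
```

The loose clipboard stands released in the tagged slot, and the tall one is held over the middle of the register, leaned back about 40 degrees. I handed the job in at about 17 s; `hand_in()` returned no verdict, and a last few-millimetre correction was refused as invalid input, so the arm stayed at its checked pose, about 4 mm off target.

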